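# Roll the laminate strip down onto its bed

### The job

Take the hand roller from its cradle by the upright handle and roll it with steady, moderate downward force along the whole laminate strip, so that all seven leaves sink fully home on their bed; do not press so hard that the laminate cracks (30 N), and let only the roller touch the strip. Then set the roller back on its cradle, upright, let go, and leave everything else on the counter as it is.

Things in the scene. Friction and masses are not known exactly. Their poses are not given: they have to be found in the camera images.
- roller: hand roller, upright, 0.25 to 0.49 kg. Origin: lowest line of its rubber drum, below the handle; z up. Drum 50 mm diameter, 52 mm long, turns freely on an axle along its own x, so it rolls along its own y. Two legs (outer faces at x = +-36 mm) carry a steel crossplate 126 (x) by 44 mm (y), 58 to 64 mm above the origin, and on it the handle.
- roller_handle (a point): middle of the roller's upright wooden handle, 94 mm above the roller's origin. The handle is 28 mm square, sides along the roller's x and y, 60 mm tall (64 to 124 mm above the origin): grip it from above, firmly.
- drum (a joint): angle of the roller's drum about its axle (rad), 0 at the start, grows or falls as it rolls (one rad is 25 mm of path)
- cradle: fixed wooden cradle. Origin: centre of its underside. Base 130 (x) by 100 mm (y), 8 mm thick; two upright walls 14 mm thick, 80 mm long in y, inner faces at x = +-47 mm, tops 70 mm high. The roller hangs between them, the ends of its crossplate on the wall tops, its x along the cradle's x (either way round).
- cradle_seat (a point): point midway between the tops of the two cradle walls, 70 mm above the counter. With the roller hung, its origin lies 58 mm below this point; at the start it is within 3 mm of centred.
- strip: laminate strip, fixed on the counter. Origin: centre of its underside; long side along its y. Dark steel base 112 (x) by 300 mm (y), and a bed with seven grey leaves in a row, each 82 (x) by 35 mm (y), 36 mm pitch, leaf1 at the -y end, leaf7 at +y. A leaf sinks under about 8 N and stays where left; 12 to 18 N is a good rolling force; over 30 N between roller and strip cracks it.
- strip_end1 (a point): over the middle of leaf1, 108 mm from the strip's middle, 35 mm above the counter. The bed stands on packing of unknown thickness and slopes from end to end, which no measured pose shows: a fully home leaf's top is 28 to 42 mm above the counter at the strip's middle, and up to 3.3 mm higher or lower than that at either end leaf; fully proud leaves stand 4 mm higher. Feel the height.
- strip_end7 (a point): over the middle of leaf7, 108 mm the other way (the strip's +y), also 35 mm above the counter. The slope is even: when one end of the bed is high the other is as much low. The steel rim round the row lies 2 mm below the tops of leaves that are home.
- leaf1 (a joint): how far leaf 1 of the strip has sunk (m): 0 fully proud, 0.004 fully home; starts between 0 and 0.0015
- leaf2 (a joint): how far leaf 2 of the strip has sunk (m): 0 fully proud, 0.004 fully home; starts between 0 and 0.0015
- leaf3 (a joint): how far leaf 3 of the strip has sunk (m): 0 fully proud, 0.004 fully home; starts between 0 and 0.0015
- leaf4 (a joint): how far leaf 4 of the strip has sunk (m): 0 fully proud, 0.004 fully home; starts between 0 and 0.0015
- leaf5 (a joint): how far leaf 5 of the strip has sunk (m): 0 fully proud, 0.004 fully home; starts between 0 and 0.0015
- leaf6 (a joint): how far leaf 6 of the strip has sunk (m): 0 fully proud, 0.004 fully home; starts between 0 and 0.0015
- leaf7 (a joint): how far leaf 7 of the strip has sunk (m): 0 fully proud, 0.004 fully home; starts between 0 and 0.0015
- pack1: clear food pack of six balls, 100 by 160 by 42 mm, bystander; origin centre of underside
- pack2: clear food pack of six balls, 100 by 160 by 42 mm, bystander; origin centre of underside
- sauce: sauce bottle 56 mm across, 150 mm tall, bystander; origin centre of underside
- shaker: jar 60 mm across, 90 mm tall, bystander; origin centre of underside
- spatula: spatula lying on the counter, bystander; lies along its own x, handle to -x
- brush: oil brush lying on the counter, bystander; lies along its own x, handle to -x
- bowl: steel bowl 100 mm across, 45 mm tall, bystander; origin centre of underside
Not all that is in view belongs to the job. What is shaped like the roller but pink is not meant.

How it is judged (in metres and radians):
On the way, in this order (a step that is already met when the one before it is completed fails the run):
1. the roller is lifted from its cradle (z of roller in the frame of cradle above 0.03 m and contact force between roller and cradle below 0.1 N), for 0.1 s.
2. the roller is rolling on the strip: pressed on it, with its drum turned by at least 3 rad (75 mm of path) (contact force between roller and strip above 3 N and (value of joint drum above 3 rad or value of joint drum below -3 rad)), for 0.05 s.
At the end, for the whole second after the job is handed in: all seven leaves have sunk at least 3.2 of their 4 mm; the roller hangs upright on the cradle walls (tilt under 0.08 rad, within 20 mm of centred, within 0.3 rad of the cradle's direction, at its seated height within 3 mm), released and at rest (value of joint each of leaf1, leaf2, leaf3, leaf4, leaf5, leaf6, leaf7 above 0.0032 m and horizontal distance between roller and cradle_seat below 0.02 m and z of roller in the frame of cradle_seat between -0.061 and -0.055 m and angle between roller's own z axis and vertical below 0.08 rad and angle between the x axis of roller and the x axis of cradle, either way round below 0.3 rad and contact force between roller and cradle above 1 N and linear speed of roller below 0.02 m/s); the robot touches nothing.
It fails at once if the roller presses the strip with more than 30 N (contact force between roller and strip above 30 N).
It fails at once if the fingers or the arm press on the strip (contact force between any of the fingers, the arm and strip above 2 N).
It fails at once if one of the packs, bottles, tools or the bowl is moved by more than 30 mm (distance of any of pack1, pack2, sauce, shaker, spatula, brush, bowl from where it was at the start of the episode above 0.03 m).
It also fails if it takes over 72 s, if anything falls off the work surface, if the arm or the gripper's body presses on something with over 40 N, if the wrist force passes 120 N, or if a joint passes its speed limit or range.

### The arm

A 6-joint arm with a two-finger parallel gripper is mounted at the origin on the work surface. World frame = base frame: x ahead of the robot, y to its left, z up, the work surface at z = 0. Lengths are in m, angles in degrees, forces in N, time in s.
With the tool pointing down it reaches from about 0.3 to 0.75 m from the base axis. Payload 8.5 kg.
Tool frame: the origin (TCP) lies on the centre line of the jaws, within the pads' length; the fingertips stand bot.tip_extent ahead of it and the grasp point (between the pads) lies 2 mm behind it (bot.tip_extent is the distance from the TCP to the fingertips, in m); z points along the fingers, y is the direction in which the jaws open and shut (so a half turn about z gives the same grasp; the last joint's range is limited). The gripper opens to 85 mm and grips with 20 to 120 N. Pads are 22 mm wide; open, the fingers measure 114 mm over their backs; the gripper's body (76 mm by 85 mm) begins 54 mm behind the grasp point. The pads swing forward as they close: fully open they stand 13 mm farther back than shut.
Start: joints at [53.268, 21.807, 74.336, -0, 83.858, -12.336], TCP at [0.227, 0.501, 0.248] pointing down, gripper open.
Joint ranges: [-178.18, 178.18], [-50.72, 133.34], [12.68, 142.11], [-81.47, 261.47], [9.98, 163.14], [-165.26, 165.26]. Speed limits (degrees/s): [136.94, 136.94, 180, 180, 180, 180].

### API

Orientations are given as a 3x3 rotation matrix whose columns are the frame's x, y, z axes.
In Python, from cell import bot gives the robot as it stands. The module is installed in compiled form; this text tells all that it offers.
- The arm moves only by the tool move_arm, never from a script. Its argument "deltas" is a list of rows, each an object with "grip": the closure, from -1 (fully open) to 1 (shut); "xyz": the shift along the world's x, y, z in m, a list of three; "twist": the turn about the world's z in degrees. In form: [{"grip": grip, "xyz": [tx, ty, tz], "twist": twist}, ...]. A call has 1 to 5 rows; each row shifts and turns the commanded pose from where the row before left it; what a row does not reach is not made up. A row lasts 1/8 s, in which the tool goes at most 62.5 mm and 10.7 degrees, less where a joint would pass 70% of its speed; a pose out of reach is approached as far as the arm can. A call with a gripper value outside its range is refused whole. The fingers move at their own pace and stop on an object; the grip force is fixed at half the most. Time passes only in rows, so rows that do not move let the fingers close. It gives the time, the measured TCP pose, the force and the opening at its end, in the units of the state.
- bot.sense(): the state, without advancing time (a new reading comes with each control period).
- bot.camera(name): name is "scene" or "top" or "wrist"; returns (picture, depth): 384x512x3 uint8, red, green, blue; 384x512 float32, m along the optical axis (not along the pixel's ray), 0 where there is no reading.
- bot.get_calibration(name): a dict with "camera_matrix" (3x3 intrinsics, pixels), "distortion" ([k1, k2, p1, p2, k3] as OpenCV has them; the pictures are not rectified), "R" (3x3) and "t" (3): a world point X has camera coordinates R X + t. Camera axes: x right, y down, z forward; pixel columns grow to the right and rows downward; lengths in m; the calibration is good to about 2 mm. A picture is of the moment at which its call begins: read the wrist's pose just before it. get_calibration takes no time and is no camera call; for the wrist camera it gives the pose at the moment of the call.
- bot.sign_off(): hands the job in, once; it reports no verdict.
The state is a dict: "time_s": time; "joints": joint angles; "qvel": joint speeds; "joint_torque": joint torques, N m; "eef_pos": TCP position; "eef_rot": TCP orientation; "wrist_force": force on the tool from outside, world axes, zero at the start; "wrist_torque": the same for the moment, N m; "opening": finger opening in m.
Only numpy, scipy, OpenCV 4.12 (cv2) and the standard library are available. Lean on these libraries where they do the work, as an engineer would, in place of code of your own. Each camera call takes 0.05 s, during which the arm holds its last target. There are 200 camera calls.

## Working session

There is one attempt and no reset: what is moved stays moved. The work goes in short steps, Python scripts to look and compute and a tool call to move; the robot and the scene stay as the last step left them, time stands still between calls to the robot, and variables do not carry over. Pictures are saved under pics/ and viewed, on a budget of 10 in all, crops included, one or two more only if the job needs it, and the job is handed in when it is done.

Besides the shell and the picture viewer there is one more tool, called after "Emit:" as name(argument=value, ...), one argument or row to a line, values as JSON. move_arm: Moves the arm, as the interface text tells. Its arguments: {"type":"object","properties":{"deltas":{"type":"array","items":{"type":"object","properties":{"grip":{"type":"number"},"xyz":{"type":"array","items":{"type":"number"}},"twist":{"type":"number"}}}}},"required":["deltas"]}

```bash
mkdir -p pics
cat > h.py <<'E'
from cell import bot
import numpy as np, cv2
def snap(n,f):
    c=bot.get_calibration(n); p,d=bot.camera(n); np.savez(''+f+'.npz',p=p,d=d,K=c['camera_matrix'],D=c['distortion'],R=c['R'],t=c['t'])
    return p,d,c
def load(f):
    z=np.load(''+f+'.npz'); return z['p'],z['d'],z
def pts(uv,d,z):
    uv=np.asarray(uv,float).reshape(-1,1,2); n=cv2.undistortPoints(uv,z['K'],z['D'])[:,0]
    return (np.c_[n,np.ones(len(n))]*np.asarray(d).reshape(-1,1)-z['t'])@z['R']
def plane(uv,h,z):
    uv=np.asarray(uv,float).reshape(-1,1,2); n=cv2.undistortPoints(uv,z['K'],z['D'])[:,0]
    r=np.c_[n,np.ones(len(n))]@z['R']; c=-z['R'].T@z['t']
    return c+r*((h-c[2])/r[:,2])[:,None]
E
python3 - <<'E'
from h import *
for n in('top','scene'):
    p,d,c=snap(n,n+'0'); cv2.imwrite(f'pics/{n}0.png',cv2.resize(p[...,::-1],(800,600)))
    print(n,c['t'],-np.array(c['R']).T@c['t'])
s=bot.sense();print(s['eef_pos'],s['wrist_force'],s['opening'],bot.tip_extent,s['time_s'])
E
```

```text
top [-0.05222554  0.53515029  1.29779294] [ 0.45284898 -0.03040921  1.32942955]
scene [-0.44063071 -0.2099076   1.69141206] [ 1.00874337 -0.79606949  1.20324627]
[0.22702277 0.50069091 0.24777094] [-0.71680141 -0.81394018  0.34494704] 0.08523259626296567 0.017 0.1
```

View pics/top0.png

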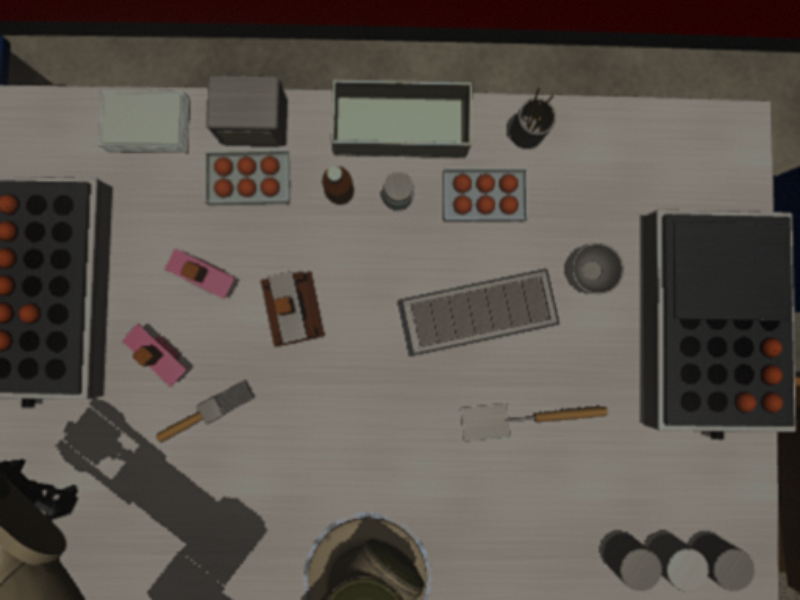

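View pics/scene0.png

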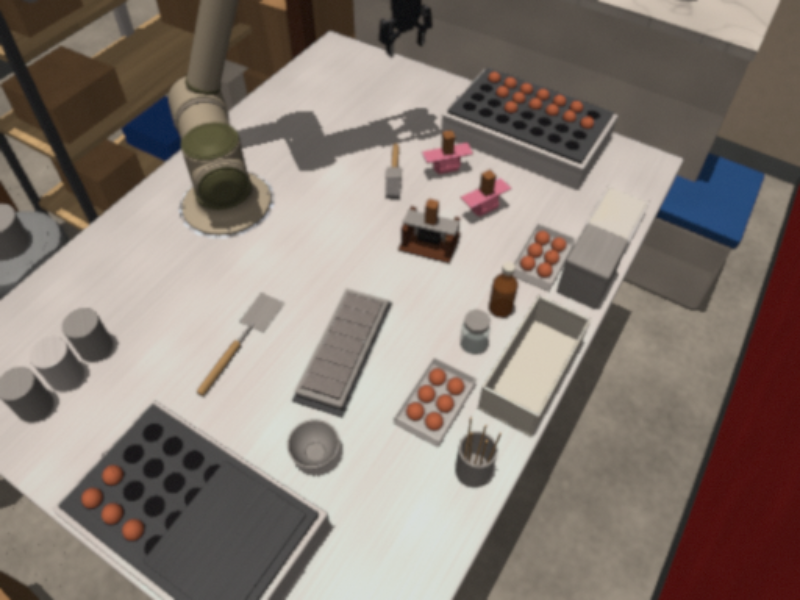

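The top view shows the cradle with its roller at about (292,308), handle at (284,305), and the strip centred near (478,312). The pink decoys are at (200,273) and (155,355). The scene view agrees. Next I'll measure the cradle, roller and strip.

Run:
```python
from h import *
p,d,z=load('top0'); H,W=d.shape
vv,uu=np.mgrid[:H,:W]; P=pts(np.c_[uu.ravel(),vv.ravel()],d.ravel(),z).reshape(H,W,3)
s=512/800
def box(a,b,c,e): 
    m=np.zeros((H,W),bool); m[int(b*s):int(e*s),int(a*s):int(c*s)]=1; return m
def rep(name,m):
    q=P[m]; r=cv2.minAreaRect(q[:,:2].astype(np.float32)); print(name,len(q),np.round(r[0],4),np.round(r[1],4),round(r[2],1),'z',np.round(np.percentile(q[:,2],[5,50,95]),4),'mean',q[:,:2].mean(0).round(4))
b=box(245,260,340,355); 
b&=d>0; Z=P[...,2]
rep('counter',box(340,300,390,400)&(d>0))
rep('handle',b&(Z>.125)); rep('plate',b&(Z>.067)&(Z<.09)); rep('walls',b&(Z>.055));rep('all',b&(Z>.004))
b=box(380,250,580,370)&(d>0)
rep('strip',b&(Z>.012)); rep('leaf',b&(Z>.03))
q=P[b&(Z>.012)]
rng=(q-q.mean(0))
u,S,v=np.linalg.svd(rng[:,:2],full_matrices=False);a=rng[:,:2]@v[0];print(v[0])
for lo in np.arange(-.15,.15,.03):
    k=(a>lo)&(a<lo+.03); print(round(lo+.015,3),np.percentile(q[k,2],[10,50,90]).round(4))
hsv=cv2.cvtColor(p,cv2.COLOR_RGB2HSV)
for (x,y) in[(284,300),(290,285),(290,325),(310,305),(268,310)]:
    i=(int(y*s),int(x*s)); print((x,y),p[i],hsv[i],P[i].round(4))
```

```text
counter 2039 [0.4339 0.0189] [0.1912 0.0947] 0.9 z [-0.0048 -0.0001  0.0044] mean [0.4335 0.0186]
handle 109 [0.5117 0.158 ] [0.0277 0.0281] 12.2 z [0.1309 0.1357 0.1389] mean [0.5114 0.1573]
plate 656 [0.5118 0.1582] [0.1261 0.0802] 12.9 z [0.0695 0.0755 0.0805] mean [0.5111 0.1567]
walls 815 [0.5118 0.1582] [0.1261 0.0802] 12.9 z [0.0683 0.076  0.1364] mean [0.5116 0.1564]
all 1622 [0.5149 0.1611] [0.1821 0.1829] 1.0 z [0.0046 0.0569 0.1337] mean [0.512 0.154]
strip 3245 [ 0.5205 -0.2332] [0.1194 0.3633] 16.5 z [0.0198 0.0298 0.0355] mean [ 0.5122 -0.2054]
leaf 1575 [ 0.5215 -0.2394] [0.1121 0.3507] 17.9 z [0.0302 0.0323 0.0365] mean [ 0.5178 -0.2243]
[-0.24988212  0.96827626]
-0.135 [0.0221 0.0275 0.0321]
-0.105 [0.0263 0.0319 0.0357]
-0.075 [0.0256 0.0309 0.0346]
-0.045 [0.0256 0.0312 0.0347]
-0.015 [0.0254 0.0308 0.0346]
0.015 [0.0246 0.03   0.0341]
0.045 [0.024  0.0291 0.0333]
0.075 [0.0239 0.03   0.0335]
0.105 [0.0233 0.0283 0.0322]
0.135 [0.0165 0.0248 0.0305]
(284, 300) [95 57 30] [ 12 174  95] [0.5189 0.1553 0.1387]
(290, 285) [109 104  96] [ 18  30 109] [0.5517 0.1549 0.0722]
(290, 325) [108 102  95] [ 16  31 108] [0.4768 0.1526 0.0754]
(310, 305) [58 35 25] [  9 145  58] [0.5179 0.1239 0.0092]
(268, 310) [63 44 35] [ 10 113  63] [0.5076 0.2056 0.0071]
```

Run:
```python
from h import *
p,d,z=load('top0'); H,W=d.shape
vv,uu=np.mgrid[:H,:W]; P=pts(np.c_[uu.ravel(),vv.ravel()],d.ravel(),z).reshape(H,W,3);Z=P[...,2]
s=512/800
poly=(np.array([[385,290],[555,255],[572,330],[400,370]])*s).astype(np.int32)
m=np.zeros((H,W),np.uint8);cv2.fillPoly(m,[poly],1)
m=((m>0)&(d>0)&(Z>.014)).astype(np.uint8); m=cv2.morphologyEx(m,cv2.MORPH_OPEN,np.ones((3,3)))
q=P[m>0]; r=cv2.minAreaRect(q[:,:2].astype(np.float32)); print(r)
c=np.array(r[0]); bp=cv2.boxPoints(r); print(bp.round(4))
e=[bp[1]-bp[0],bp[2]-bp[1]]; L=max(e,key=np.linalg.norm); L=L/np.linalg.norm(L); L*=np.sign(-L[1]); print('dir',L,np.degrees(np.arctan2(L[1],L[0])))
N=np.array([-L[1],L[0]]); A=(q[:,:2]-c)@L; B=(q[:,:2]-c)@N
for k in range(-3,4):
    i=(abs(A-.036*k)<.016)&(abs(B)<.03); print(k,(c+L*.036*k).round(4),i.sum(),q[i,2].mean().round(4))
st=bot.sense(); print(st['eef_rot'],st['joints'])
```

```text
((0.5107887387275696, -0.20276319980621338), (0.10102823376655579, 0.2807903587818146), 12.804475784301758)
[[ 0.4304 -0.0771]
 [ 0.4926 -0.3509]
 [ 0.5912 -0.3285]
 [ 0.5289 -0.0547]]
dir [ 0.2216247  -0.97513205] -77.19552
-3 [ 0.4869 -0.0974] 215 0.0291
-2 [ 0.4948 -0.1326] 218 0.0309
-1 [ 0.5028 -0.1677] 218 0.03
0 [ 0.5108 -0.2028] 217 0.0312
1 [ 0.5188 -0.2379] 216 0.0319
2 [ 0.5267 -0.273 ] 215 0.0315
3 [ 0.5347 -0.3081] 211 0.0328
[[-9.10720796e-01  4.13021757e-01 -8.12221049e-04]
 [ 4.13022441e-01  9.10720245e-01 -1.04798339e-03]
 [ 3.06866212e-04 -1.28988579e-03 -9.99999121e-01]] [ 5.32678186e+01  2.18375445e+01  7.43801863e+01  1.39302044e-03
  8.38582242e+01 -1.23374997e+01]
```

Emit:
move_arm(
  deltas=[
    {"grip": -1, "xyz": [0.0285, -0.0343, 0], "twist": -5.27},
    {"grip": -1, "xyz": [0.0285, -0.0343, 0], "twist": -5.27},
    {"grip": -1, "xyz": [0.0285, -0.0343, 0], "twist": -5.27},
    {"grip": -1, "xyz": [0.0285, -0.0343, 0], "twist": -5.27},
    {"grip": -1, "xyz": [0.0285, -0.0343, 0], "twist": -5.27},
  ],
)

```text
time_s: 0.72
eef_pos: [0.3703, 0.3281, 0.2481]
eef_rot: [[-0.63, 0.776, -0.0], [0.776, 0.63, -0.0], [0.0, -0.001, -1.0]]
wrist_force: [0.8, -0.4, 0.3]
opening: 0.0853
```

Emit:
move_arm(
  deltas=[
    {"grip": -1, "xyz": [0.0285, -0.0343, 0], "twist": -5.27},
    {"grip": -1, "xyz": [0.0285, -0.0343, 0], "twist": -5.27},
    {"grip": -1, "xyz": [0.0285, -0.0343, 0], "twist": -5.27},
    {"grip": -1, "xyz": [0.0285, -0.0343, 0], "twist": -5.27},
    {"grip": -1, "xyz": [0.0285, -0.0343, 0], "twist": -5.27},
  ],
)

```text
time_s: 1.35
eef_pos: [0.5128, 0.1566, 0.2481]
eef_rot: [[-0.22, 0.975, -0.001], [0.975, 0.22, 0.0], [0.0, -0.001, -1.0]]
wrist_force: [-0.5, 1.1, 1.1]
opening: 0.0854
```

Run:
```python
from h import *
s=bot.sense();print(s['eef_pos'],s['wrist_force'],s['eef_rot'][:,1])
p,d,c=snap('wrist','w1'); cv2.imwrite('pics/w1.png',p[...,::-1])
p,d,z=load('w1');H,W=d.shape
vv,uu=np.mgrid[:H,:W]; P=pts(np.c_[uu.ravel(),vv.ravel()],d.ravel(),z).reshape(H,W,3)
m=(d>0)&(abs(P[...,0]-.512)<.06)&(abs(P[...,1]-.158)<.08)
for n,lo,hi in[('h',.13,.145),('pl',.066,.085)]:
    q=P[m&(P[...,2]>lo)&(P[...,2]<hi)]
    if len(q): print(n,len(q),cv2.minAreaRect(q[:,:2].astype(np.float32)),q.mean(0))
s=bot.sense();print(s['eef_pos'])
```

```text
[0.51283095 0.15660439 0.24806182] [-0.47240157  1.1178754   1.13681194] [ 9.75448230e-01  2.20228035e-01 -6.03361409e-04]
h 1189 ((0.510737419128418, 0.15364733338356018), (0.027471909299492836, 0.027588319033384323), 13.3016996383667) [0.51086597 0.1546568  0.1353255 ]
pl 5293 ((0.5111485719680786, 0.1532861590385437), (0.12605804204940796, 0.07874242961406708), 13.51230239868164) [0.51233117 0.15627042 0.07483374]
[0.51583635 0.15300335 0.24765233]
```

View pics/w1.png

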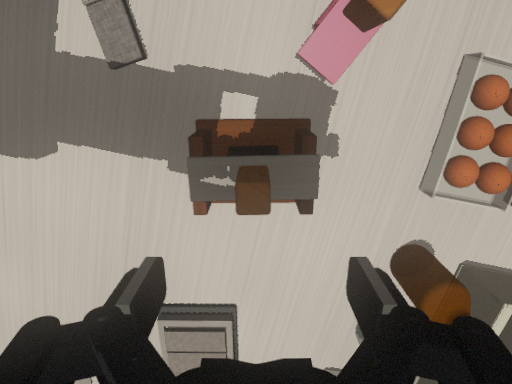

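The wrist view shows the plate's long axis, which is the roller's x, running horizontally at (253,180) and parallel to the jaw opening. So the roller's x is at about 13° in the world frame, and the strip is parallel to its rolling direction. I'll turn the jaws -90° so they grip across the roller's y, which resists tipping while rolling.

Emit:
move_arm(
  deltas=[
    {"grip": -1, "xyz": [0, 0, 0], "twist": -10},
    {"grip": -1, "xyz": [0, 0, 0], "twist": -10},
    {"grip": -1, "xyz": [0, 0, 0], "twist": -10},
    {"grip": -1, "xyz": [0, 0, 0], "twist": -10},
    {"grip": -1, "xyz": [0, 0, 0], "twist": -10},
  ],
)

```text
time_s: 2.02
eef_pos: [0.5119, 0.158, 0.248]
eef_rot: [[0.607, 0.794, -0.001], [0.794, -0.607, 0.0], [-0.001, -0.001, -1.0]]
wrist_force: [0.6, 0.1, -0.3]
opening: 0.0853
```

Emit:
move_arm(
  deltas=[
    {"grip": -1, "xyz": [0, 0, 0], "twist": -10},
    {"grip": -1, "xyz": [0, 0, 0], "twist": -10},
    {"grip": -1, "xyz": [0, 0, 0], "twist": -10},
    {"grip": -1, "xyz": [0, 0, 0], "twist": -10},
    {"grip": -1, "xyz": [0, 0, 0], "twist": 0},
  ],
)

```text
time_s: 2.65
eef_pos: [0.512, 0.158, 0.2481]
eef_rot: [[0.974, 0.225, -0.001], [0.225, -0.974, -0.0], [-0.001, -0.0, -1.0]]
wrist_force: [0.0, 0.3, 0.3]
opening: 0.0853
```

Run:
```python
from h import *
s=bot.sense();print(s['eef_pos'],s['wrist_force'],s['eef_rot'][:,1],s['joints'])
snap('wrist','w2')
p,d,z=load('w2');H,W=d.shape
vv,uu=np.mgrid[:H,:W]; P=pts(np.c_[uu.ravel(),vv.ravel()],d.ravel(),z).reshape(H,W,3)
m=(d>0)&(abs(P[...,0]-.512)<.08)&(abs(P[...,1]-.158)<.06)
for n,lo,hi in[('h',.13,.145),('pl',.066,.085)]:
    q=P[m&(P[...,2]>lo)&(P[...,2]<hi)]
    if len(q): print(n,len(q),cv2.minAreaRect(q[:,:2].astype(np.float32)),q.mean(0))
s=bot.sense();print(s['eef_pos'])
```

```text
[0.51195839 0.1579933  0.24805725] [0.04395732 0.34450153 0.28150136] [ 2.25124322e-01 -9.74330041e-01 -1.08260636e-04] [4.48202112e+00 2.04035196e+01 7.65898972e+01 5.99643358e-04
 8.30444416e+01 8.14717574e+01]
h 1193 ((0.5123279690742493, 0.15344788134098053), (0.0274166502058506, 0.027936477214097977), 13.440970420837402) [0.51322415 0.15357382 0.13521009]
pl 5114 ((0.5115864276885986, 0.15346696972846985), (0.12532833218574524, 0.08008458465337753), 13.132040023803711) [0.52143163 0.15602482 0.07451889]
[0.51199121 0.15796148 0.24810687]
```

Emit:
move_arm(
  deltas=[
    {"grip": -1, "xyz": [0, -0.0025, -0.03], "twist": 0},
    {"grip": -1, "xyz": [0, 0, -0.04], "twist": 0},
    {"grip": -1, "xyz": [0, 0, -0.04], "twist": 0},
    {"grip": -1, "xyz": [0, 0, -0.024], "twist": 0},
    {"grip": -1, "xyz": [0, 0, -0.01], "twist": 0},
  ],
)

```text
time_s: 3.32
eef_pos: [0.5117, 0.1554, 0.1032]
eef_rot: [[0.974, 0.226, -0.002], [0.226, -0.974, -0.0], [-0.002, -0.0, -1.0]]
wrist_force: [0.5, -0.1, 0.6]
opening: 0.0854
```

Emit:
move_arm(
  deltas=[
    {"grip": 1, "xyz": [0, 0, 0], "twist": 0},
    {"grip": 1, "xyz": [0, 0, 0], "twist": 0},
    {"grip": 1, "xyz": [0, 0, 0], "twist": 0},
    {"grip": 1, "xyz": [0, 0, 0], "twist": 0},
    {"grip": 1, "xyz": [0, 0, 0], "twist": 0},
  ],
)

```text
time_s: 3.95
eef_pos: [0.5125, 0.1554, 0.1052]
eef_rot: [[0.975, 0.224, 0.002], [0.224, -0.975, 0.0], [0.002, 0.0, -1.0]]
wrist_force: [-1.5, -1.1, 6.1]
opening: 0.0273
```

Emit:
move_arm(
  deltas=[
    {"grip": 1, "xyz": [0, 0, 0], "twist": 0},
    {"grip": 1, "xyz": [0, 0, 0], "twist": 0},
    {"grip": 1, "xyz": [0, 0, 0], "twist": 0},
  ],
)

```text
time_s: 4.32
eef_pos: [0.5125, 0.1554, 0.1052]
eef_rot: [[0.975, 0.224, 0.002], [0.224, -0.975, 0.0], [0.002, 0.0, -1.0]]
wrist_force: [-0.5, -0.3, 6.1]
opening: 0.0271
```

Emit:
move_arm(
  deltas=[
    {"grip": 1, "xyz": [0, 0, 0.01], "twist": 0},
    {"grip": 1, "xyz": [0, 0, 0.025], "twist": 0},
    {"grip": 1, "xyz": [0, 0, 0.03], "twist": 0},
    {"grip": 1, "xyz": [0, 0, 0.03], "twist": 0},
    {"grip": 1, "xyz": [0, 0, 0.01], "twist": 0},
  ],
)

```text
time_s: 4.95
eef_pos: [0.5124, 0.1554, 0.2109]
eef_rot: [[0.975, 0.223, 0.002], [0.223, -0.975, 0.0], [0.002, 0.0, -1.0]]
wrist_force: [-0.1, -0.6, -4.2]
opening: 0.0272
```

Emit:
move_arm(
  deltas=[
    {"grip": 1, "xyz": [0, 0, 0], "twist": 0},
    {"grip": 1, "xyz": [0, 0, 0], "twist": 0},
  ],
)

```text
time_s: 5.2
eef_pos: [0.5116, 0.1553, 0.208]
eef_rot: [[0.975, 0.223, -0.003], [0.223, -0.975, -0.0], [-0.003, -0.0, -1.0]]
wrist_force: [0.1, -0.5, -4.0]
opening: 0.0273
```

Run:
```python
from h import *
s=bot.sense();print(s['eef_pos'],s['wrist_force'],s['wrist_torque'],s['opening'])
p,d,c=snap('wrist','w3'); cv2.imwrite('pics/w3.png',p[...,::-1])
```

```text
[0.51162748 0.15532422 0.20802991] [ 0.13738976 -0.49027445 -3.95822637] [ 0.01747328 -0.00736506 -0.02811861] 0.027337516165391554
```

View pics/w3.png

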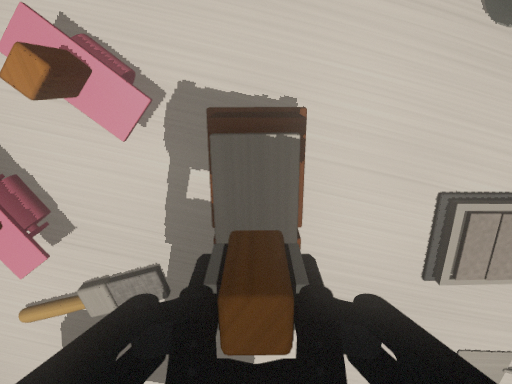

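The roller is held upright and clear of the cradle at (257,290), and the load reads 4 N. Next it goes over the near end of the strip.

Emit:
move_arm(
  deltas=[
    {"grip": 1, "xyz": [-0.002, -0.024, 0], "twist": 0},
    {"grip": 1, "xyz": [-0.005, -0.05, 0], "twist": 0},
    {"grip": 1, "xyz": [-0.005, -0.05, 0], "twist": 0},
    {"grip": 1, "xyz": [-0.005, -0.05, 0], "twist": 0},
    {"grip": 1, "xyz": [-0.005, -0.05, 0], "twist": 0},
  ],
)

```text
time_s: 5.88
eef_pos: [0.4896, -0.0701, 0.2086]
eef_rot: [[0.975, 0.223, -0.001], [0.223, -0.975, 0.001], [-0.001, -0.001, -1.0]]
wrist_force: [0.0, -0.3, -4.1]
opening: 0.0275
```

Emit:
move_arm(
  deltas=[
    {"grip": 1, "xyz": [-0.003, -0.0305, 0], "twist": 0},
    {"grip": 1, "xyz": [0, 0, -0.02], "twist": 0},
    {"grip": 1, "xyz": [0, 0, -0.025], "twist": 0},
    {"grip": 1, "xyz": [0, 0, -0.014], "twist": 0},
    {"grip": 1, "xyz": [0, 0, 0], "twist": 0},
  ],
)

```text
time_s: 6.5
eef_pos: [0.4868, -0.0989, 0.1494]
eef_rot: [[0.975, 0.223, -0.002], [0.223, -0.975, 0.001], [-0.002, -0.001, -1.0]]
wrist_force: [0.5, 0.3, -3.3]
opening: 0.0275
```

Run:
```python
from h import *
s=bot.sense();print(s['eef_pos'],s['wrist_force'],s['wrist_torque'],s['opening'])
p,d,c=snap('scene','s1'); q=p[150:290,150:330]; cv2.imwrite('pics/s1.png',cv2.resize(q[...,::-1],(720,560)))
p,d,c=snap('wrist','w4'); cv2.imwrite('pics/w4.png',p[...,::-1])
```

```text
[ 0.48683348 -0.09892228  0.14944571] [ 0.54678816  0.27023082 -3.31674022] [-0.02727083 -0.01639424 -0.02350728] 0.02748639658575386
```

View pics/s1.png

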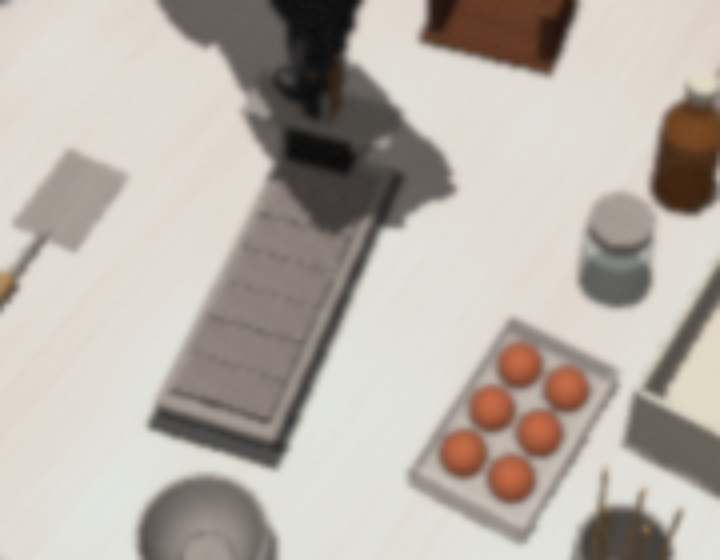

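View pics/w4.png

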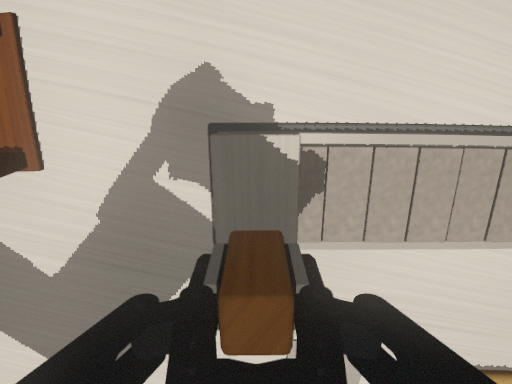

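The scene crop shows the roller over the near end of the strip at (320,150). In the wrist view the leaves run from row 147 to row 241, with gaps at columns 327, 373, 418 and 462. I'll work out the true strip frame from these.

Run:
```python
from h import *
p,d,z=load('w4')
for h in(.030,.034):
    A=plane([[327,146],[373,147],[418,147],[462,148],[507,149]],h,z); B=plane([[325,241],[366,241],[407,241],[448,241],[488,241]],h,z)
    print(h,'mid',((A+B)/2)[:,:2].round(4).tolist(),'width',np.linalg.norm(A-B,axis=1).round(4),'pitch',np.linalg.norm(np.diff((A+B)/2,axis=0),axis=1).round(4))
    D=(A+B)[-1]-(A+B)[0]; print(np.degrees(np.arctan2(D[1],D[0])))
L=np.array([.2224,-.975]); N=np.array([.975,.2224])
H,W=d.shape;vv,uu=np.mgrid[:H,:W];P=pts(np.c_[uu.ravel(),vv.ravel()],d.ravel(),z).reshape(H,W,3)
q=P[205:240,335:490]; print('z along',[q[:,i:i+30,2].mean().round(4) for i in range(0,150,30)])
q=P[155:235,335:490]; print('z',[q[:,i:i+30,2].mean().round(4) for i in range(0,150,30)])
rim=P[(d>0)&(P[...,2]>.012)&(P[...,2]<.05)&(P[...,1]<-.1)][:,:2]
print(cv2.minAreaRect(rim.astype(np.float32)))
q=P[140:235,215:293]; print('plate z',q[...,2].mean(), q[:3].mean((0,1)))
```

```text
0.03 mid [[0.4994, -0.1562], [0.507, -0.1911], [0.5151, -0.2262], [0.5229, -0.2621], [0.5311, -0.2995]] width [0.0813 0.0809 0.0816 0.0817 0.082 ] pitch [0.0357 0.036  0.0367 0.0382]
-77.52727901743556
0.034 mid [[0.5005, -0.155], [0.508, -0.1893], [0.516, -0.2239], [0.5237, -0.2592], [0.5317, -0.2959]] width [0.08   0.0796 0.0803 0.0804 0.0807] pitch [0.0351 0.0354 0.0362 0.0376]
-77.52727901743549
z along [np.float64(0.0315), np.float64(0.0326), np.float64(0.032), np.float64(0.0331), np.float64(0.032)]
z [np.float64(0.0317), np.float64(0.032), np.float64(0.0321), np.float64(0.0333), np.float64(0.033)]
((0.4315986931324005, -0.2702564597129822), (0.35499265789985657, 0.19597162306308746), 30.159242630004883)
plate z 0.12155937736342153 [ 0.54386395 -0.08649367  0.12070436]
```

Emit:
move_arm(
  deltas=[
    {"grip": 1, "xyz": [0, 0, -0.01], "twist": 0},
    {"grip": 1, "xyz": [0, 0, -0.008], "twist": 0},
    {"grip": 1, "xyz": [0, 0, -0.003], "twist": 0},
    {"grip": 1, "xyz": [0, 0, 0], "twist": 0},
  ],
)

```text
time_s: 7.1
eef_pos: [0.4871, -0.0991, 0.1291]
eef_rot: [[0.975, 0.223, -0.0], [0.223, -0.975, 0.0], [-0.0, -0.0, -1.0]]
wrist_force: [-0.5, 0.3, -4.0]
opening: 0.0277
```

Emit:
move_arm(
  deltas=[
    {"grip": 1, "xyz": [0, 0, -0.0015], "twist": 0},
    {"grip": 1, "xyz": [0, 0, 0], "twist": 0},
  ],
)

```text
time_s: 7.35
eef_pos: [0.4872, -0.0991, 0.1279]
eef_rot: [[0.975, 0.223, 0.0], [0.223, -0.975, -0.0], [0.0, 0.0, -1.0]]
wrist_force: [0.0, 1.2, -4.1]
opening: 0.0273
```

Emit:
move_arm(
  deltas=[
    {"grip": 1, "xyz": [0, 0, -0.0015], "twist": 0},
    {"grip": 1, "xyz": [0, 0, 0], "twist": 0},
  ],
)

```text
time_s: 7.6
eef_pos: [0.4871, -0.0991, 0.1263]
eef_rot: [[0.975, 0.223, -0.0], [0.223, -0.975, 0.0], [-0.0, -0.0, -1.0]]
wrist_force: [-0.3, 0.6, -3.4]
opening: 0.0277
```

Emit:
move_arm(
  deltas=[
    {"grip": 1, "xyz": [0, 0, -0.0015], "twist": 0},
    {"grip": 1, "xyz": [0, 0, 0], "twist": 0},
  ],
)

```text
time_s: 7.85
eef_pos: [0.4871, -0.0991, 0.1247]
eef_rot: [[0.975, 0.223, -0.0], [0.223, -0.975, 0.0], [-0.0, -0.0, -1.0]]
wrist_force: [1.0, -0.1, -2.6]
opening: 0.0273
```

Emit:
move_arm(
  deltas=[
    {"grip": 1, "xyz": [0, 0, -0.0015], "twist": 0},
    {"grip": 1, "xyz": [0, 0, 0], "twist": 0},
  ],
)

```text
time_s: 8.1
eef_pos: [0.4871, -0.0991, 0.1232]
eef_rot: [[0.975, 0.223, -0.0], [0.223, -0.975, 0.0], [-0.0, -0.0, -1.0]]
wrist_force: [0.2, -0.2, -3.3]
opening: 0.0277
```

Emit:
move_arm(
  deltas=[
    {"grip": 1, "xyz": [0, 0, -0.001], "twist": 0},
    {"grip": 1, "xyz": [0, 0, 0], "twist": 0},
  ],
)

```text
time_s: 8.35
eef_pos: [0.4873, -0.0992, 0.1226]
eef_rot: [[0.975, 0.223, 0.0], [0.223, -0.975, -0.0], [0.0, 0.0, -1.0]]
wrist_force: [0.4, 0.3, -0.0]
opening: 0.0273
```

Emit:
move_arm(
  deltas=[
    {"grip": 1, "xyz": [0, 0, -0.001], "twist": 0},
    {"grip": 1, "xyz": [0, 0, 0], "twist": 0},
  ],
)

```text
time_s: 8.6
eef_pos: [0.4874, -0.0993, 0.1217]
eef_rot: [[0.975, 0.223, 0.001], [0.223, -0.975, -0.001], [0.001, 0.001, -1.0]]
wrist_force: [-2.1, 0.7, 3.6]
opening: 0.0272
```

Emit:
move_arm(
  deltas=[
    {"grip": 1, "xyz": [0, 0, -0.001], "twist": 0},
    {"grip": 1, "xyz": [0, 0, 0], "twist": 0},
  ],
)

```text
time_s: 8.85
eef_pos: [0.4873, -0.0992, 0.1204]
eef_rot: [[0.975, 0.223, 0.0], [0.223, -0.975, -0.0], [0.0, 0.0, -1.0]]
wrist_force: [0.1, -0.3, 4.9]
opening: 0.0275
```

Emit:
move_arm(
  deltas=[
    {"grip": 1, "xyz": [0, 0, -0.001], "twist": 0},
    {"grip": 1, "xyz": [0, 0, 0], "twist": 0},
  ],
)

```text
time_s: 9.1
eef_pos: [0.4873, -0.0992, 0.1195]
eef_rot: [[0.975, 0.223, 0.001], [0.223, -0.975, -0.0], [0.0, 0.0, -1.0]]
wrist_force: [-0.8, -1.0, 6.6]
opening: 0.0272
```

Emit:
move_arm(
  deltas=[
    {"grip": 1, "xyz": [0, 0, -0.0008], "twist": 0},
    {"grip": 1, "xyz": [0, 0, 0], "twist": 0},
  ],
)

```text
time_s: 9.35
eef_pos: [0.4875, -0.0993, 0.1193]
eef_rot: [[0.975, 0.223, 0.001], [0.223, -0.975, -0.001], [0.001, 0.001, -1.0]]
wrist_force: [-2.5, 0.4, 11.4]
opening: 0.0274
```

Emit:
move_arm(
  deltas=[
    {"grip": 1, "xyz": [0, 0, -0.0008], "twist": 0},
    {"grip": 1, "xyz": [0, 0, 0], "twist": 0},
  ],
)

```text
time_s: 9.6
eef_pos: [0.4877, -0.0995, 0.1191]
eef_rot: [[0.975, 0.223, 0.002], [0.223, -0.975, -0.001], [0.002, 0.002, -1.0]]
wrist_force: [-2.8, -0.2, 17.5]
opening: 0.0275
```

Emit:
move_arm(
  deltas=[
    {"grip": 1, "xyz": [0, 0, 0.0007], "twist": 0},
    {"grip": 1, "xyz": [0.0009, -0.0039, 0], "twist": 0},
    {"grip": 1, "xyz": [0.0009, -0.0039, 0], "twist": 0},
    {"grip": 1, "xyz": [0.0009, -0.0039, 0], "twist": 0},
  ],
)

```text
time_s: 10.1
eef_pos: [0.4901, -0.1103, 0.1194]
eef_rot: [[0.975, 0.223, 0.001], [0.223, -0.975, 0.001], [0.001, -0.001, -1.0]]
wrist_force: [-2.5, 4.7, 15.7]
opening: 0.0276
```

```bash
cat > st.py <<'E'
from h import *
s=bot.sense();print(s['time_s'],s['eef_pos'].round(4),s['wrist_force'].round(1),s['wrist_torque'].round(2),s['eef_rot'][:,2].round(3))
E
python3 st.py
```

```text
10.1 [ 0.4901 -0.1103  0.1194] [-2.5  4.7 15.7] [ 0.85  0.49 -0.08] [ 0.001  0.001 -1.   ]
```

Emit:
move_arm(
  deltas=[
    {"grip": 1, "xyz": [0.0009, -0.0039, 0.0005], "twist": 0},
    {"grip": 1, "xyz": [0.0009, -0.0039, 0], "twist": 0},
    {"grip": 1, "xyz": [0.0009, -0.0039, 0], "twist": 0},
  ],
)

```text
time_s: 10.48
eef_pos: [0.4931, -0.1228, 0.1197]
eef_rot: [[0.975, 0.223, 0.002], [0.223, -0.975, -0.001], [0.002, 0.001, -1.0]]
wrist_force: [-0.1, 1.2, 11.6]
opening: 0.0271
```

Emit:
move_arm(
  deltas=[
    {"grip": 1, "xyz": [0.0009, -0.0039, 0], "twist": 0},
    {"grip": 1, "xyz": [0.0009, -0.0039, 0], "twist": 0},
    {"grip": 1, "xyz": [0.0009, -0.0039, 0], "twist": 0},
  ],
)

```text
time_s: 10.85
eef_pos: [0.4959, -0.1347, 0.12]
eef_rot: [[0.975, 0.223, 0.002], [0.223, -0.975, -0.001], [0.002, 0.002, -1.0]]
wrist_force: [-1.9, 1.5, 14.0]
opening: 0.0272
```

Emit:
move_arm(
  deltas=[
    {"grip": 1, "xyz": [0.0009, -0.0039, 0.0004], "twist": 0},
    {"grip": 1, "xyz": [0.0009, -0.0039, 0.0001], "twist": 0},
    {"grip": 1, "xyz": [0.0009, -0.0039, 0.0001], "twist": 0},
  ],
)

```text
time_s: 11.22
eef_pos: [0.4984, -0.1455, 0.1203]
eef_rot: [[0.975, 0.223, 0.002], [0.223, -0.975, 0.001], [0.002, -0.001, -1.0]]
wrist_force: [0.5, 3.9, 10.3]
opening: 0.0273
```

Emit:
move_arm(
  deltas=[
    {"grip": 1, "xyz": [0.0009, -0.0039, 0.0001], "twist": 0},
    {"grip": 1, "xyz": [0.0009, -0.0039, 0.0001], "twist": 0},
    {"grip": 1, "xyz": [0.0009, -0.0039, 0.0001], "twist": 0},
  ],
)

```text
time_s: 11.6
eef_pos: [0.5013, -0.1579, 0.1205]
eef_rot: [[0.975, 0.223, 0.002], [0.223, -0.975, -0.001], [0.002, 0.001, -1.0]]
wrist_force: [0.5, 0.5, 9.2]
opening: 0.0275
```

Emit:
move_arm(
  deltas=[
    {"grip": 1, "xyz": [0.0009, -0.0039, 0], "twist": 0},
    {"grip": 1, "xyz": [0.0009, -0.0039, 0.0001], "twist": 0},
    {"grip": 1, "xyz": [0.0009, -0.0039, 0], "twist": 0},
    {"grip": 1, "xyz": [0.0009, -0.0039, 0.0001], "twist": 0},
  ],
)

```text
time_s: 12.1
eef_pos: [0.505, -0.1736, 0.1208]
eef_rot: [[0.975, 0.223, 0.002], [0.223, -0.975, -0.001], [0.002, 0.001, -1.0]]
wrist_force: [0.3, 0.1, 9.6]
opening: 0.0271
```

Emit:
move_arm(
  deltas=[
    {"grip": 1, "xyz": [0.0009, -0.0039, 0], "twist": 0},
    {"grip": 1, "xyz": [0.0009, -0.0039, 0.0001], "twist": 0},
    {"grip": 1, "xyz": [0.0009, -0.0039, 0], "twist": 0},
    {"grip": 1, "xyz": [0.0009, -0.0039, 0.0001], "twist": 0},
  ],
)

```text
time_s: 12.6
eef_pos: [0.5087, -0.189, 0.1211]
eef_rot: [[0.975, 0.223, 0.003], [0.223, -0.975, -0.001], [0.002, 0.001, -1.0]]
wrist_force: [1.6, 0.5, 8.9]
opening: 0.0279
```

Emit:
move_arm(
  deltas=[
    {"grip": 1, "xyz": [0.0009, -0.0039, 0], "twist": 0},
    {"grip": 1, "xyz": [0.0009, -0.0039, 0.0001], "twist": 0},
    {"grip": 1, "xyz": [0.0009, -0.0039, 0], "twist": 0},
    {"grip": 1, "xyz": [0.0009, -0.0039, 0], "twist": 0},
  ],
)

```text
time_s: 13.1
eef_pos: [0.5124, -0.2048, 0.1214]
eef_rot: [[0.975, 0.223, 0.003], [0.223, -0.975, -0.001], [0.003, 0.002, -1.0]]
wrist_force: [1.2, 1.2, 10.6]
opening: 0.0275
```

Emit:
move_arm(
  deltas=[
    {"grip": 1, "xyz": [0.0009, -0.0039, 0.0001], "twist": 0},
    {"grip": 1, "xyz": [0.0009, -0.0039, 0.0001], "twist": 0},
    {"grip": 1, "xyz": [0.0009, -0.0039, 0], "twist": 0},
    {"grip": 1, "xyz": [0.0009, -0.0039, 0.0001], "twist": 0},
  ],
)

```text
time_s: 13.6
eef_pos: [0.5159, -0.2198, 0.1216]
eef_rot: [[0.975, 0.223, 0.003], [0.223, -0.975, -0.0], [0.003, 0.001, -1.0]]
wrist_force: [0.8, 3.0, 10.2]
opening: 0.0274
```

Emit:
move_arm(
  deltas=[
    {"grip": 1, "xyz": [0.0009, -0.0039, 0], "twist": 0},
    {"grip": 1, "xyz": [0.0009, -0.0039, 0.0001], "twist": 0},
    {"grip": 1, "xyz": [0.0009, -0.0039, 0], "twist": 0},
    {"grip": 1, "xyz": [0.0009, -0.0039, 0.0001], "twist": 0},
  ],
)

```text
time_s: 14.1
eef_pos: [0.5197, -0.236, 0.1218]
eef_rot: [[0.975, 0.223, 0.003], [0.223, -0.975, -0.001], [0.003, 0.002, -1.0]]
wrist_force: [1.3, 1.0, 10.0]
opening: 0.0273
```

Emit:
move_arm(
  deltas=[
    {"grip": 1, "xyz": [0.0009, -0.0039, 0], "twist": 0},
    {"grip": 1, "xyz": [0.0009, -0.0039, 0.0001], "twist": 0},
    {"grip": 1, "xyz": [0.0009, -0.0039, 0], "twist": 0},
    {"grip": 1, "xyz": [0.0009, -0.0039, 0.0001], "twist": 0},
  ],
)

```text
time_s: 14.6
eef_pos: [0.5232, -0.2509, 0.122]
eef_rot: [[0.975, 0.223, 0.003], [0.223, -0.975, 0.0], [0.003, 0.0, -1.0]]
wrist_force: [1.2, 4.2, 10.9]
opening: 0.0274
```

Emit:
move_arm(
  deltas=[
    {"grip": 1, "xyz": [0.0009, -0.0039, 0], "twist": 0},
    {"grip": 1, "xyz": [0.0009, -0.0039, 0.0001], "twist": 0},
    {"grip": 1, "xyz": [0.0009, -0.0039, 0], "twist": 0},
    {"grip": 1, "xyz": [0.0009, -0.0039, 0.0001], "twist": 0},
  ],
)

```text
time_s: 15.1
eef_pos: [0.527, -0.2672, 0.1223]
eef_rot: [[0.975, 0.223, 0.004], [0.223, -0.975, -0.001], [0.003, 0.002, -1.0]]
wrist_force: [2.7, 0.9, 9.6]
opening: 0.0272
```

Emit:
move_arm(
  deltas=[
    {"grip": 1, "xyz": [0.0009, -0.0039, 0], "twist": 0},
    {"grip": 1, "xyz": [0.0009, -0.0039, 0.0001], "twist": 0},
    {"grip": 1, "xyz": [0.0009, -0.0039, 0], "twist": 0},
    {"grip": 1, "xyz": [0.0009, -0.0039, 0.0001], "twist": 0},
  ],
)

```text
time_s: 15.6
eef_pos: [0.5305, -0.2822, 0.1224]
eef_rot: [[0.975, 0.223, 0.003], [0.223, -0.975, 0.0], [0.003, 0.001, -1.0]]
wrist_force: [1.6, 5.6, 10.9]
opening: 0.0277
```

Emit:
move_arm(
  deltas=[
    {"grip": 1, "xyz": [0.0009, -0.0039, 0], "twist": 0},
    {"grip": 1, "xyz": [0.0009, -0.0039, 0.0001], "twist": 0},
    {"grip": 1, "xyz": [0.0009, -0.0039, 0], "twist": 0},
    {"grip": 1, "xyz": [0.0009, -0.0039, 0.0001], "twist": 0},
  ],
)

```text
time_s: 16.1
eef_pos: [0.5343, -0.2983, 0.1226]
eef_rot: [[0.975, 0.223, 0.004], [0.223, -0.975, -0.001], [0.003, 0.002, -1.0]]
wrist_force: [2.9, 1.6, 8.1]
opening: 0.0277
```

Emit:
move_arm(
  deltas=[
    {"grip": 1, "xyz": [0.0009, -0.0039, 0], "twist": 0},
    {"grip": 1, "xyz": [0.0009, -0.0039, 0], "twist": 0},
    {"grip": 1, "xyz": [0.0009, -0.0039, -0.0001], "twist": 0},
    {"grip": 1, "xyz": [0.0002, -0.0008, -0.0001], "twist": 0},
  ],
)

```text
time_s: 16.6
eef_pos: [0.5373, -0.311, 0.1227]
eef_rot: [[0.975, 0.223, 0.004], [0.223, -0.975, -0.002], [0.004, 0.003, -1.0]]
wrist_force: [1.4, 1.7, 10.1]
opening: 0.0274
```

Emit:
move_arm(
  deltas=[
    {"grip": 1, "xyz": [0, 0, 0], "twist": 0},
    {"grip": 1, "xyz": [0, 0, 0], "twist": 0},
  ],
)

```text
time_s: 16.85
eef_pos: [0.5373, -0.311, 0.1228]
eef_rot: [[0.975, 0.223, 0.004], [0.223, -0.975, -0.002], [0.004, 0.003, -1.0]]
wrist_force: [2.5, -0.1, 9.7]
opening: 0.0276
```

Emit:
move_arm(
  deltas=[
    {"grip": 1, "xyz": [0, 0, 0.005], "twist": 0},
    {"grip": 1, "xyz": [0, 0, 0.025], "twist": 0},
    {"grip": 1, "xyz": [0, 0, 0.035], "twist": 0},
    {"grip": 1, "xyz": [0, 0, 0.025], "twist": 0},
    {"grip": 1, "xyz": [0, 0, 0], "twist": 0},
  ],
)

```text
time_s: 17.48
eef_pos: [0.5361, -0.3106, 0.212]
eef_rot: [[0.975, 0.223, 0.001], [0.223, -0.975, -0.001], [0.001, 0.001, -1.0]]
wrist_force: [-1.0, -0.3, -4.3]
opening: 0.0273
```

Emit:
move_arm(
  deltas=[
    {"grip": 1, "xyz": [-0.0015, 0.0286, 0], "twist": 0},
    {"grip": 1, "xyz": [-0.0023, 0.045, 0], "twist": 0},
    {"grip": 1, "xyz": [-0.0023, 0.045, 0], "twist": 0},
    {"grip": 1, "xyz": [-0.0023, 0.045, 0], "twist": 0},
    {"grip": 1, "xyz": [-0.0023, 0.045, 0], "twist": 0},
  ],
)

```text
time_s: 18.1
eef_pos: [0.5242, -0.1002, 0.2093]
eef_rot: [[0.975, 0.223, -0.004], [0.223, -0.975, 0.002], [-0.003, -0.002, -1.0]]
wrist_force: [-0.1, -0.2, -3.1]
opening: 0.0272
```

Emit:
move_arm(
  deltas=[
    {"grip": 1, "xyz": [-0.0023, 0.045, 0], "twist": 0},
    {"grip": 1, "xyz": [-0.0023, 0.045, 0], "twist": 0},
    {"grip": 1, "xyz": [-0.0023, 0.0423, 0], "twist": 0},
    {"grip": 1, "xyz": [-0.0023, 0.04, 0], "twist": 0},
    {"grip": 1, "xyz": [0, 0, 0], "twist": 0},
  ],
)

```text
time_s: 18.73
eef_pos: [0.5148, 0.0726, 0.2095]
eef_rot: [[0.974, 0.227, -0.004], [0.227, -0.974, 0.001], [-0.004, -0.002, -1.0]]
wrist_force: [-0.1, -1.0, -4.1]
opening: 0.0273
```

```bash
python3 st.py
python3 - <<'E'
from h import *
snap('top','top1')
L=np.array([.2224,-.975]); N=np.array([.975,.2224]); c=np.array([.511,-.2045])
for f in('top0','top1'):
    p,d,z=load(f);H,W=d.shape;vv,uu=np.mgrid[:H,:W];P=pts(np.c_[uu.ravel(),vv.ravel()],d.ravel(),z)
    A=(P[:,:2]-c)@L;B=(P[:,:2]-c)@N; ok=d.ravel()>0
    print(f,[(P[ok&(abs(A-.036*k)<.014)&(abs(B)<.033),2].mean()*1e3).round(1) for k in range(-3,4)],
     'rim',[(P[ok&(abs(A-.036*k)<.016)&(abs(abs(B)-.048)<.004),2].mean()*1e3).round(1) for k in range(-3,4)])
p,_,_=snap('scene','s2')
q=p[90:290,150:330]; cv2.imwrite('pics/s2.png',cv2.resize(q[...,::-1],(540,600)))
E
```

```text
18.725 [0.5148 0.0726 0.2095] [-0.1 -1.  -4.1] [-0.11 -0.03  0.03] [-0.004  0.001 -1.   ]
top0 [np.float64(29.1), np.float64(30.8), np.float64(30.0), np.float64(31.2), np.float64(32.0), np.float64(31.5), np.float64(32.8)] rim [np.float64(23.3), np.float64(23.1), np.float64(23.9), np.float64(24.6), np.float64(24.4), np.float64(25.0), np.float64(25.6)]
top1 [np.float64(26.3), np.float64(26.5), np.float64(27.4), np.float64(27.6), np.float64(28.6), np.float64(29.0), np.float64(29.1)] rim [np.float64(22.8), np.float64(22.5), np.float64(23.2), np.float64(24.0), np.float64(24.5), np.float64(24.9), np.float64(26.2)]
```

View pics/s2.png

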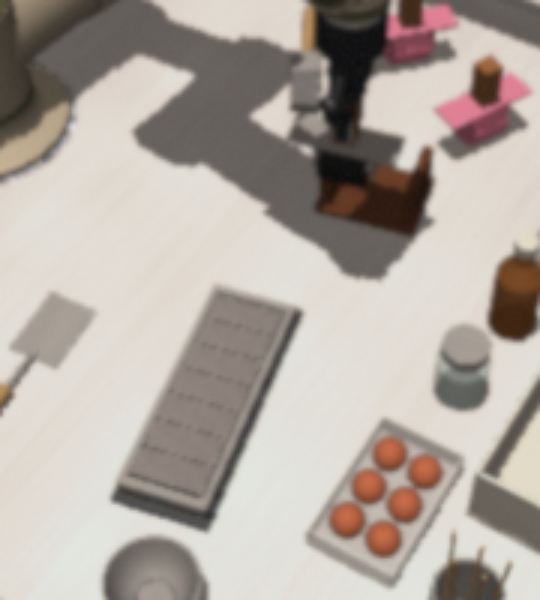

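The leaf heights now rise evenly from 26.3 to 29.1 mm, so all leaves look uniformly home. The scene crop shows the roller at (345,160), not yet over the cradle centre. I'll finish the traverse.

Emit:
move_arm(
  deltas=[
    {"grip": 1, "xyz": [-0.002, 0.035, 0], "twist": 0},
    {"grip": 1, "xyz": [-0.0014, 0.035, 0], "twist": 0},
    {"grip": 1, "xyz": [0, 0.015, 0], "twist": 0},
    {"grip": 1, "xyz": [0, 0, 0], "twist": 0},
    {"grip": 1, "xyz": [0, 0, 0], "twist": 0},
  ],
)

```text
time_s: 19.45
eef_pos: [0.5129, 0.1542, 0.2112]
eef_rot: [[0.975, 0.222, -0.0], [0.222, -0.975, -0.001], [-0.001, 0.0, -1.0]]
wrist_force: [-0.1, 0.1, -3.9]
opening: 0.0275
```

```bash
python3 st.py
```

```text
19.45 [0.5129 0.1542 0.2112] [-0.1  0.1 -3.9] [-0.02 -0.02 -0.01] [-0.    -0.001 -1.   ]
```

Emit:
move_arm(
  deltas=[
    {"grip": 1, "xyz": [0, 0.001, -0.02], "twist": 0},
    {"grip": 1, "xyz": [0, 0, -0.025], "twist": 0},
    {"grip": 1, "xyz": [0, 0, -0.025], "twist": 0},
    {"grip": 1, "xyz": [0, 0, -0.02], "twist": 0},
    {"grip": 1, "xyz": [0, 0, 0], "twist": 0},
  ],
)

```text
time_s: 20.08
eef_pos: [0.5123, 0.1553, 0.1204]
eef_rot: [[0.975, 0.222, -0.003], [0.222, -0.975, -0.0], [-0.003, -0.0, -1.0]]
wrist_force: [-0.3, 0.2, -2.5]
opening: 0.0274
```

Emit:
move_arm(
  deltas=[
    {"grip": 1, "xyz": [0, 0, -0.006], "twist": 0},
    {"grip": 1, "xyz": [0, 0, -0.004], "twist": 0},
    {"grip": 1, "xyz": [0, 0, -0.002], "twist": 0},
    {"grip": 1, "xyz": [0, 0, -0.002], "twist": 0},
    {"grip": 1, "xyz": [0, 0, 0], "twist": 0},
  ],
)

```text
time_s: 20.7
eef_pos: [0.5126, 0.1564, 0.1074]
eef_rot: [[0.975, 0.223, -0.0], [0.223, -0.975, 0.0], [-0.0, -0.0, -1.0]]
wrist_force: [-0.3, 0.2, -4.0]
opening: 0.0272
```

Emit:
move_arm(
  deltas=[
    {"grip": 1, "xyz": [0, 0, -0.0012], "twist": 0},
    {"grip": 1, "xyz": [0, 0, -0.0012], "twist": 0},
    {"grip": 1, "xyz": [0, 0, 0], "twist": 0},
  ],
)

```text
time_s: 21.08
eef_pos: [0.5127, 0.1564, 0.1053]
eef_rot: [[0.975, 0.223, 0.0], [0.223, -0.975, 0.0], [0.0, 0.0, -1.0]]
wrist_force: [-1.2, -0.5, 1.1]
opening: 0.0274
```

```bash
python3 st.py
```

```text
21.075 [0.5127 0.1564 0.1053] [-1.2 -0.5  1.1] [0.   0.15 0.04] [ 0.  0. -1.]
```

Seated: about 5 N is carried at the original height. Now I'll release, retreat straight up and check.

Emit:
move_arm(
  deltas=[
    {"grip": -1, "xyz": [0, 0, 0], "twist": 0},
    {"grip": -1, "xyz": [0, 0, 0], "twist": 0},
    {"grip": -1, "xyz": [0, 0, 0], "twist": 0},
    {"grip": -1, "xyz": [0, 0, 0], "twist": 0},
    {"grip": -1, "xyz": [0, 0, 0], "twist": 0},
  ],
)

```text
time_s: 21.7
eef_pos: [0.5127, 0.1564, 0.105]
eef_rot: [[0.975, 0.223, 0.0], [0.223, -0.975, 0.0], [0.0, -0.0, -1.0]]
wrist_force: [-0.5, 0.9, -0.1]
opening: 0.0854
```

Emit:
move_arm(
  deltas=[
    {"grip": -1, "xyz": [0, 0, 0.02], "twist": 0},
    {"grip": -1, "xyz": [0, 0, 0.04], "twist": 0},
    {"grip": -1, "xyz": [0, 0, 0.05], "twist": 0},
    {"grip": -1, "xyz": [0, 0, 0.035], "twist": 0},
    {"grip": -1, "xyz": [0, 0, 0], "twist": 0},
  ],
)

```text
time_s: 22.32
eef_pos: [0.5134, 0.1565, 0.2526]
eef_rot: [[0.975, 0.223, 0.006], [0.223, -0.975, 0.0], [0.005, 0.001, -1.0]]
wrist_force: [-0.1, 0.0, -0.4]
opening: 0.0855
```

Emit:
move_arm(
  deltas=[
    {"grip": -1, "xyz": [-0.03, 0.03, 0.02], "twist": 0},
    {"grip": -1, "xyz": [-0.04, 0.04, 0.02], "twist": 0},
    {"grip": -1, "xyz": [-0.03, 0.03, 0], "twist": 0},
    {"grip": -1, "xyz": [0, 0, 0], "twist": 0},
    {"grip": -1, "xyz": [0, 0, 0], "twist": 0},
  ],
)

```text
time_s: 22.95
eef_pos: [0.4128, 0.2561, 0.2893]
eef_rot: [[0.975, 0.223, -0.001], [0.223, -0.975, -0.001], [-0.001, 0.0, -1.0]]
wrist_force: [0.2, 0.1, -0.6]
opening: 0.0852
```

```bash
python3 st.py
python3 - <<'E'
from h import *
snap('top','top2');p,_,_=snap('scene','s3')
cv2.imwrite('pics/s3.png',cv2.resize(p[90:290,150:370][...,::-1],(660,600)))
p,d,z=load('top2');H,W=d.shape;vv,uu=np.mgrid[:H,:W];P=pts(np.c_[uu.ravel(),vv.ravel()],d.ravel(),z).reshape(H,W,3)
m=(d>0)&(abs(P[...,0]-.512)<.075)&(abs(P[...,1]-.158)<.06)
for lo,hi in((.125,.15),(.067,.09)):
    q=P[m&(P[...,2]>lo)&(P[...,2]<hi)]; print(len(q),cv2.minAreaRect(q[:,:2].astype(np.float32)),q[:,2].mean())
E
```

```text
22.95 [0.4128 0.2561 0.2893] [ 0.2  0.1 -0.6] [-0.05 -0.01 -0.  ] [-0.001 -0.001 -1.   ]
109 ((0.5114740133285522, 0.15958264470100403), (0.0279864389449358, 0.027798805385828018), 14.700387001037598) 0.13497756503309727
653 ((0.5120930671691895, 0.1582777500152588), (0.12609224021434784, 0.07961932569742203), 13.0419340133667) 0.07527292954742813
```

View pics/s3.png

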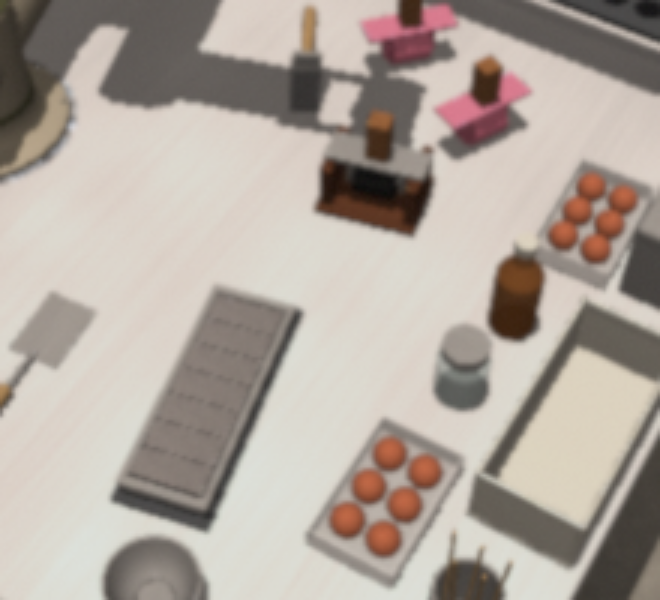

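The roller hangs upright on the cradle at (378,155), within about 2 mm of centred and at its starting height. The bystanders in this view look undisturbed and the gripper is clear, so I'm handing in.

```bash
python3 -c "from cell import bot; print(bot.sign_off())"
```

```text
the job is handed in; nothing more can be done
None
```

I rolled the whole strip with the hand roller, hung it back on its cradle, let go, and handed the job in at about 23 s. No verdict was reported.

- **Rolling:** I gripped the handle across the roller's y and felt leaf1 go home, then made one pass from leaf1 to leaf7. Force readings along the pass mostly gave about 12–18 N. The highest was about 21 N, while leaf1 was going home.
- **Leaves:** Depth images from the top camera show leaf heights rising evenly from 26.3 to 29.1 mm, 2.5 to 4.3 mm lower than before. That fits all seven being home on a sloped bed. Two readings were less clean. The drop at leaf5 to leaf7 was smaller, which fits leaves that started partly sunk. Leaf height above the rim read about 3 to 4 mm instead of the nominal 2 mm, with more noise in the rim readings.
- **Roller:** It hangs upright within about 2 mm of centred and at its starting height, and the gripper is open and clear of it.
- **Bystanders:** The last scene view showed nothing disturbed; I did not measure their positions.
- **Disagreement:** The top and wrist cameras differed by about 4–5 mm in y. I used the middle value, and both the grip and the seat were good with it.

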